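# Raise the pour-over arm to its mark and clamp it

### The arm

A 6-joint arm with a two-finger parallel gripper is mounted at the origin on the work surface; the furniture and walls round the work are solid. World frame = base frame: x ahead of the robot, y to its left, z up, the work surface at z = 0. Lengths are in mm, angles in rad, forces in N, time in s.
With the tool pointing down it reaches from about 250 to 800 mm from the base axis. Payload 3.9 kg.
Tool frame: the origin (TCP) lies between the finger pads, 19 mm behind the fingertips; this is the grasp point; z points along the fingers, y is the line along which they close (so a half turn about z gives the same grasp; the last joint's range is limited). The gripper opens to 85 mm and grips with 20 to 120 N. Pads are 22 mm wide; open, the fingers measure 114 mm over their backs; the gripper's body (76 mm by 85 mm) begins 54 mm behind the grasp point. The pads swing forward as they close: fully open they stand 13 mm farther back than shut.
Start: joints at [-1.139, 0.26, -0.138, 1.173, 0, 1.571], TCP at [219.71, -476.805, 250.004] pointing down, gripper open.
Joint ranges: [-2.78, 2.78], [-0.83, 1.72], [-1.28, 1.37], [-1.9, 2.12], [-1.57, 1.48], [-3.14, 3.14]. Speed limits (rad/s): [2.57, 2.57, 3.14, 3.14, 3.14, 3.14].

### API

Orientations are given as [roll, pitch, yaw] about the fixed x, y, z axes, in that order (R = Rz(yaw) Ry(pitch) Rx(roll)).
In Python, from workcell import env, imaging, job_done, recognise gives the robot as it stands.
- The arm moves only by the tool move_arm, never from a script. Its argument "moves" is a list of rows, each an object of numbers: "dx", "dy", "dz": the shift along the tool's x, y, z in units of 0.1 m (1.0 is 0.1 m); "spin": the turn about the tool's z in units of pi/4 rad (1.0 is pi/4 rad). A call has 1 to 8 rows; each row is the pose to reach, as a shift and turn from the pose commanded when the call began, along the tool's axes at that moment; what a row does not reach only later rows make up. A row lasts 1/12 s, in which the tool goes at most 41.7 mm and 7.16 degrees, less where a joint would pass 70% of its speed; a pose out of reach is approached as far as the arm can. A call with a number of a shift or a turn outside -1 to 1 is refused whole. A call with a gripper value outside its range is refused whole. "jaw" is the gripper's target within -1 to 1 (shut at 1, half-way at 0, fully open at -1), set as the call begins (left out, the last holds). The fingers move at their own pace and stop on an object; "grip_force" is the grip in N (left out, the last holds). Time passes only in rows, so rows that repeat a pose let the fingers close. It gives the time, the measured TCP pose, the force, the opening and the grip force at its end, in the units of the state.
- env.read_state(): the state, without advancing time (a new reading comes with each control period).
- imaging.read_camera(name): name is "scene" or "top" or "wrist"; returns the picture (420x560x3 uint8, red, green, blue); there is no depth.
- imaging.get_calibration(name): a dict with "K" (3x3 intrinsics, pixels), "position" and "orientation" of the camera in the world. Camera axes: x right, y down, z forward; pixel columns grow to the right and rows downward; lengths in mm; the calibration is good to about 2 mm. A picture is of the moment at which its call begins: read the wrist's pose just before it. get_calibration takes no time and is no camera call; for the wrist camera it gives the pose at the moment of the call.
- job_done(): hands the job in; it is judged then, once.
Trained networks look in the newest picture that a camera, given by its name, has taken for a name from the list of things; names that differ only in an ending like _2 or _b are one class to them, and where a whole thing is asked for, a point or a joint stands for the part that bears it (a point fixed in the world has none). Each returns a list of dicts, best first, with "p" (0 to 1); they miss things now and then, are a little off and sometimes report something else, mostly with a low value. They report only what shows in the picture. A call takes as long as a camera call.
- recognise(camera, query): "box" ([left, top, right, bottom] in pixels, round what is visible of it).
The state is a dict: "clock": time; "qpos": joint angles; "qvel": joint speeds; "joint_torque": joint torques, N m; "tool_pos": TCP position; "eef_rot": TCP orientation; "ft_force": force on the tool from outside, world axes, zero at the start; "moment": the same for the moment, N m; "gripper_width": finger opening in mm; "grip_force": force on a finger pad.
Only numpy, scipy, OpenCV 4.12 (cv2) and the standard library are available. Lean on these libraries where they do the work, as an engineer would, in place of code of your own. Each camera call takes 0.05 s, during which the arm holds its last target. There are 200 camera calls.

### The job

The drip arm of the pour-over stand is clamped too low for the tall glass. Take the cam lever by its black grip and swing it well open, raise the arm by it until the top of the collar is level with the lower edge of the red band on the post, and, holding the arm there, swing the lever fully closed again. Do not let the arm drop and do not disturb the glasses or the timer; finish still gripping the lever, with the arm at the mark: do not let go.

Things in the scene. Friction and masses are not known exactly. Their poses are not given: they have to be found in the camera images.
- stand: Pour-over stand, fixed: wood board 190 x 260 mm, 18 mm high (x -115 to 75, y -55 to 205 mm) with a low scale on it and an upright steel post, 16 mm across, 283 mm high. Origin: post axis at the table top; x points away from the stand's front (the robot's side), y to the side where the drip arm with its white cone reaches out, 130 mm from the post; z up.
- collar_height (a joint): Height of the drip arm on the post (m): 0 at its lowest, at most 0.115, up positive. The arm weighs 0.4 to 0.8 kg with its cone and slides freely on the post: it sinks when the lever is open and nobody holds it. The clamp holds it when the lever is closed.
- band_height (a joint): Height of the red band (m) on the scale of collar_height: the collar's top is level with the band's lower edge when collar_height equals band_height.
- collar_top (a point): Centre of the top of the arm's dark steel collar (35 mm across, 60 mm high) that slides on the post, on the post's axis. 150 mm above the table at collar_height 0.
- band_edge (a point): Centre of the lower edge of the red silicone band, 21 mm across and 9 mm high, round the post above the collar. It stays where it is; the collar passes over it.
- lever_pivot (a point): Upright hinge axis of the cam lever, at the lever's mid-height: 26 mm in front of the post (stand x -26 mm, y 0), 16 mm below the collar's top; it rides up and down with the arm.
- cam_lever: Cam lever, level, hinged on the collar. Origin: on its hinge at mid-height; its x runs outward along the lever, z up. A steel shank and from 60 to 128 mm along x a black ribbed grip, 16 mm wide, 20 mm high. It carries the arm: lifting the lever lifts the arm.
- lever_grip (a point): Middle of the black grip, 98 mm from the lever's hinge along its x, at mid-height: where to take hold, across its 16 mm width.
- cam_angle (a joint): Lever angle (rad): 0 closed (lever along the stand's -y, away from the cone), to 1.2 open, turning clockwise seen from above towards the stand's front: at angle a the lever's x is (-sin a, -cos a) in the stand's frame. The cam presses on the post below about 0.35 and goes over centre at 0.04 just before its stop at 0; closing takes under 3 N at the grip; it then stays shut.
- server_glass: Tall clear glass, 80 mm across, 91 mm high, waiting left of the stand; origin under its centre.
- shot_left: Shot glass of espresso, 50 mm across, 64 mm high, right of the stand; origin under its centre.
- shot_right: Another shot glass like it.
- kitchen_timer: White kitchen timer in front of the stand on its left, 58 x 66 x 22 mm; origin under its centre.

How it is judged (in metres and radians):
On the way, in this order (a step that is already met when the one before it is completed fails the run):
1. the cam lever is open (past 0.5 rad) while the fingers have hold of it and the arm has not yet been raised (value of joint cam_angle above 0.5 rad and contact force between the fingers and cam_lever above 2 N and distance of collar_top from where it was at the start of the episode below 0.025 m), for 0.1 s.
2. the arm is held at the mark with the lever still open (z of collar_top in the frame of band_edge between -0.006 and 0.006 m and value of joint cam_angle above 0.4 rad and contact force between the fingers and cam_lever above 2 N), for 0.2 s.
At the end, for the whole second after the job is handed in: The collar's top is within 6 mm of the red band's lower edge, the lever is closed to less than 0.1 rad, and the gripper still holds the lever's black grip (more than 4 N of contact, TCP within 50 mm of the middle of the grip), at rest (z of collar_top in the frame of band_edge between -0.006 and 0.006 m and value of joint cam_angle below 0.1 rad and contact force between the fingers and cam_lever above 4 N and distance between the grasp point and lever_grip below 0.05 m and linear speed of cam_lever below 0.02 m/s); the arm keeps its last pose, push and grip.
It fails at once if the arm drops (sinks faster than 0.3 m/s) (velocity of joint collar_height below -0.3 m/s).
It fails at once if the tall glass is shifted by more than 30 mm or tipped (distance of server_glass from where it was at the start of the episode above 0.03 m or angle between server_glass's own z axis and vertical above 0.4 rad).
It fails at once if the left shot glass is shifted by more than 30 mm or tipped (distance of shot_left from where it was at the start of the episode above 0.03 m or angle between shot_left's own z axis and vertical above 0.4 rad).
It fails at once if the right shot glass is shifted by more than 30 mm or tipped (distance of shot_right from where it was at the start of the episode above 0.03 m or angle between shot_right's own z axis and vertical above 0.4 rad).
It fails at once if the timer is shifted by more than 30 mm or tipped (distance of kitchen_timer from where it was at the start of the episode above 0.03 m or angle between kitchen_timer's own z axis and vertical above 0.4 rad).
It also fails if it takes over 48 s, if anything falls off the work surface, if the arm or the gripper's body presses on something with over 40 N, if the wrist force passes 120 N, or if a joint passes its speed limit or range.

## Working session

There is one attempt and no reset: what is moved stays moved. The work goes in short steps, Python scripts to look and compute and a tool call to move; the robot and the scene stay as the last step left them, time stands still between calls to the robot, and variables do not carry over. Pictures are saved under pics/ and viewed, at most 10 in all, crops included, and the job is handed in when it is done.

Besides the shell and the picture viewer there is one more tool, called after "Request:" by a JSON object that holds its "op" and its "data", one argument or row to a line. move_arm: Moves the arm, as the interface text tells. Its arguments: {"type":"object","properties":{"moves":{"type":"array","items":{"type":"object","properties":{"dx":{"type":"number"},"dy":{"type":"number"},"dz":{"type":"number"},"spin":{"type":"number"}}}},"jaw":{"type":"number"},"grip_force":{"type":"number"}},"required":["moves"]}

```bash
mkdir -p pics
python3 - <<'E'
from workcell import env, imaging, recognise
import cv2,numpy as np
print(env.read_state())
for c in ("scene","top"):
    im=imaging.read_camera(c); cv2.imwrite(f"pics/{c}0.png",im[:,:,::-1])
    k=imaging.get_calibration(c); print(c,k)
    for q in ("cam_lever","lever_grip","collar_top","band_edge","stand","server_glass","shot_left","kitchen_timer"):
        print(q,[(r["box"],round(r["p"],2)) for r in recognise(c,q)[:3]])
E
```

```text
{'clock': 0.0, 'qpos': array([-1.13902755e+00,  2.60660963e-01, -1.39399209e-01,  1.17269117e+00,
        2.24401484e-05,  1.57080073e+00]), 'qvel': array([-3.69877640e-04, -5.88936340e-04,  2.68863483e-04,  3.71488123e-04,
        9.76313273e-05,  2.14169148e-03]), 'joint_torque': array([ 1.20726882e-04, -4.05682290e+01,  2.53919649e+01,  1.87087903e-02,
       -1.24125522e-04,  7.08521966e-06]), 'tool_pos': array([ 219.43241272, -476.22028334,  249.16555118]), 'eef_rot': array([-3.13963764e+00, -2.24315008e-05,  4.31764330e-01]), 'ft_force': array([ 0.90013596,  0.09075446, -0.19817976]), 'moment': array([0.03840947, 0.00400459, 0.0110719 ]), 'grip_force': 0.0, 'gripper_width': 85.24785379481872}
scene {'K': array([[516.11173209,   0.        , 280.84827399],
       [  0.        , 516.11173209, 203.04742426],
       [  0.        ,   0.        ,   1.        ]]), 'position': array([  12.59895137, 1073.52893863,  640.50814529]), 'orientation': array([-1.98237159,  0.00621656, -2.72358811])}
cam_lever [([264.5, 162.4, 291.6, 184.1], 0.7)]
lever_grip [([214.7, 161.1, 290.9, 220.2], 0.67)
[... 527 characters left out ...]
op {'K': array([[476.18012955,   0.        , 277.12041607],
       [  0.        , 476.18012955, 205.20932726],
       [  0.        ,   0.        ,   1.        ]]), 'position': array([ 385.99769817,    9.1447434 , 1319.26850898]), 'orientation': array([-3.04893711e+00, -2.54957490e-03, -1.56268883e+00])}
cam_lever [([328.4, 169.2, 376.2, 178.2], 0.55)]
lever_grip [([177.7, 233.5, 209.7, 262.2], 0.7), ([324.8, 173.0, 371.8, 179.7], 0.49)]
collar_top [([244.3, 140.5, 372.7, 180.3], 0.81)]
band_edge []
stand [([241.5, 142.4, 374.9, 215.0], 0.7)]
server_glass [([127.9, 177.9, 161.3, 212.7], 0.96)]
shot_left [([378.6, 177.8, 402.1, 193.7], 0.73)]
kitchen_timer [([178.6, 233.3, 211.0, 261.9], 0.9)]
```

Run:
```python
import cv2
a=cv2.imread("pics/scene0.png")[110:350,150:350]; b=cv2.imread("pics/top0.png")[110:290,110:430]
cv2.imwrite("pics/s1.png",cv2.resize(a,None,fx=2.5,fy=2.5,interpolation=cv2.INTER_CUBIC)); cv2.imwrite("pics/t1.png",cv2.resize(b,None,fx=2.5,fy=2.5,interpolation=cv2.INTER_CUBIC))
```

```text
(no output)
```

View pics/s1.png

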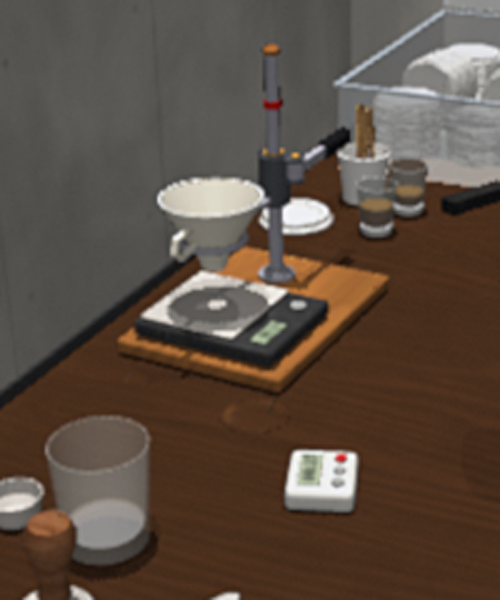

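View pics/t1.png

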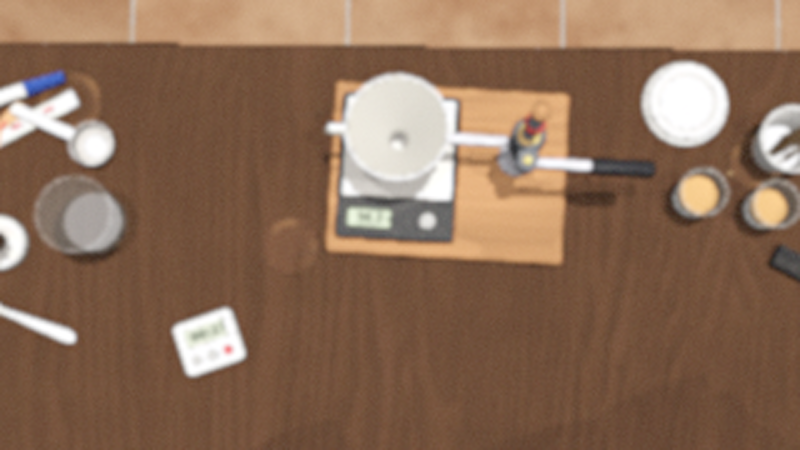

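```bash
cat > h.py <<'E'
import numpy as np
from scipy.spatial.transform import Rotation as R
def proj(k,P):
    Rc=R.from_euler("xyz",k["orientation"]).as_matrix()
    c=(np.atleast_2d(P)-k["position"])@Rc
    return (c[:,:2]/c[:,2:])*[k["K"][0,0],k["K"][1,1]]+k["K"][:2,2]
def st(p,P):
    P=np.atleast_2d(P).astype(float); c,s=np.cos(p[2]),np.sin(p[2])
    return np.c_[p[0]+c*P[:,0]-s*P[:,1],p[1]+s*P[:,0]+c*P[:,1],P[:,2]]
E
python3 - <<'E'
from workcell import imaging
from h import *
import cv2
from scipy.optimize import least_squares
kt=imaging.get_calibration("top");ks=imaging.get_calibration("scene")
C=[[75,-55,18],[75,205,18],[-115,-55,18],[-115,205,18]]
T=np.array([[570,93],[335,82],[562,264],[327,250]])/2.5+110
CS=[[-115,205,18],[-115,-55,18],[75,205,18],[0,0,283]]
S=np.array([[279,386],[388,275],[120,342],[271,48]])/2.5+[150,110]
f=lambda p:np.r_[(proj(kt,st(p,C))-T).ravel(),(proj(ks,st(p,CS))-S).ravel()]
r=least_squares(f,[480,0,0],x_scale=[1,1,.01]);print(r.x,r.fun.round(1)); p=r.x; np.save("p.npy",p)
im=cv2.imread("pics/scene0.png").astype(int)
for z in (283,265,260,255,250,245,240,215,210,205,160,155,150): print(z,proj(ks,st(p,[0,0,z]))[0].round(1))
print(im[140:185,258:261].mean(1).astype(int).tolist())
for n,P in dict(piv=[-26,0,134],grip=[-26,-98,134]).items(): print(n,st(p,P).round(1),proj(ks,st(p,P)),proj(kt,st(p,P)))
E
```

```text
[ 5.98335106e+02 -9.99388488e+01 -4.26052297e-02] [-1.  -0.3 -0.5 -0.6 -0.5 -0.5 -1.3  0.3  1.2 -2.6  1.4 -0.3 -1.1 -1.4
  0.7 -1.5]
283 [259.1 127.7]
265 [259.2 134.4]
260 [259.3 136.3]
255 [259.3 138.1]
250 [259.4 139.9]
245 [259.4 141.8]
240 [259.4 143.6]
215 [259.7 152.7]
210 [259.7 154.5]
205 [259.7 156.3]
160 [260.1 172.1]
155 [260.2 173.9]
150 [260.2 175.6]
[[92, 87, 87], [92, 87, 88], [93, 87, 89], [94, 88, 89], [94, 88, 89], [95, 89, 89], [95, 89, 90], [95, 89, 89], [96, 90, 89], [98, 92, 89], [77, 72, 112], [23, 23, 125], [4, 7, 115], [36, 35, 105], [77, 73, 94], [96, 90, 89], [95, 89, 89], [94, 88, 90], [95, 89, 90], [94, 89, 90], [94, 89, 90], [94, 89, 90], [95, 90, 91], [95, 89, 90], [95, 90, 91], [96, 91, 91], [96, 90, 91], [96, 91, 91], [97, 91, 91], [98, 90, 90], [96, 90, 91], [74, 86, 99], [53, 73, 90], [62, 58, 58], [55, 51, 48], [47, 45, 43], [48, 45, 44], [48, 46, 44], [49, 46, 45], [48, 45, 44], [49, 46, 44], [49, 46, 44], [49, 46, 45], [50, 47, 45], [49, 46, 44]]
piv [[572.4 -98.8 134. ]] [[268.80236417 182.62245395]] [[319.45000015 175.39139284]]
grip [[ 568.2 -196.7  134. ]] [[284.71905997 171.34646534]] [[358.37944555 177.36238208]]
```

Request:
{"op": "move_arm", "data": {
  "moves": [
    {"dx": 0.4, "dy": -0.1},
    {"dx": 0.8, "dy": -0.2},
    {"dx": 1.0, "dy": -0.25},
    {"dx": 1.0, "dy": -0.25}
  ],
  "jaw": -1
}}

```text
invalid input
```

Request:
{"op": "move_arm", "data": {
  "moves": [
    {"dx": 0.4, "dy": -0.1},
    {"dx": 0.8, "dy": -0.2},
    {"dx": 1.0, "dy": -0.25},
    {"dx": 1.0, "dy": -0.25}
  ]
}}

```text
invalid input
```

Request:
{"op": "move_arm", "data": {
  "moves": [
    {"dx": 0.4, "dy": -0.1},
    {"dx": 0.8, "dy": -0.2},
    {"dx": 1.0, "dy": -0.25},
    {"dx": 1.0, "dy": -0.25}
  ]
}}

```text
invalid input
```

Request:
{"op": "move_arm", "data": {
  "moves": [
    {"spin": -0.15},
    {"spin": -0.3},
    {"spin": -0.45},
    {"spin": -0.6},
    {"spin": -0.75},
    {"spin": -0.9},
    {"spin": -1.0},
    {"spin": -1.0}
  ]
}}

```text
invalid input
```

Request:
{"op": "move_arm", "data": {
  "moves": [
    {"spin": -0.15},
    {"spin": -0.3},
    {"spin": -0.395},
    {"spin": -0.395},
    {"spin": -0.395}
  ]
}}

```text
invalid input
```

Run:
```python
from workcell import env,imaging,recognise
from h import *
import cv2
s=env.read_state();print(s["clock"],s["qpos"],s["tool_pos"],s["eef_rot"])
k=imaging.get_calibration("wrist");print(k)
im=imaging.read_camera("wrist");cv2.imwrite("pics/w1.png",im[:,:,::-1])
for q in ("cam_lever","lever_grip","collar_top"): print(q,[(r["box"],round(r["p"],2)) for r in recognise("wrist",q)[:3]])
p=np.load("p.npy");print(proj(k,st(p,[[-26,0,140],[-26,-98,140],[-26,-128,140]])))
```

```text
0.9 [-1.13899408e+00  2.59982598e-01 -1.38057915e-01  1.17274040e+00
 -1.19589666e-05  1.57080412e+00] [ 219.71142895 -476.80864941  250.02940615] [3.14157724e+00 1.19588465e-05 4.31794450e-01]
{'K': array([[295.85379879,   0.        , 274.09607428],
       [  0.        , 295.85379879, 208.68183183],
       [  0.        ,   0.        ,   1.        ]]), 'position': array([ 288.88781303, -444.85361624,  373.85977892]), 'orientation': array([ 2.84135643e+00, -1.68250796e-04, -1.13834605e+00])}
cam_lever []
lever_grip []
collar_top []
[[ -279.85874955 -1077.07160641]
 [    1.8199983   -824.33851478]
 [   75.76669697  -757.99067024]]
```

View pics/w1.png

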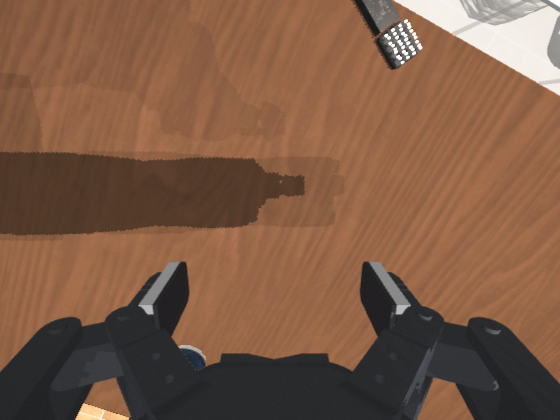

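Request:
{"op": "move_arm", "data": {
  "moves": [
    {"dx": 0.4, "dy": -0.1, "dz": 0, "spin": 0},
    {"dx": 0.8, "dy": -0.2, "dz": 0, "spin": 0},
    {"dx": 1.0, "dy": -0.25, "dz": 0, "spin": 0},
    {"dx": 1.0, "dy": -0.25, "dz": 0, "spin": 0}
  ],
  "jaw": -1,
  "grip_force": 40
}}

```text
clock: 1.43
tool_pos: [302.6, -409.9, 250.0]
eef_rot: [-3.141, -0.002, 0.436]
ft_force: [-1.2, -0.1, 0.4]
gripper_width: 85.3
grip_force: 0.0
```

Request:
{"op": "move_arm", "data": {
  "moves": [
    {"dx": 0.4, "dy": -0.1, "dz": 0, "spin": 0},
    {"dx": 0.8, "dy": -0.2, "dz": 0, "spin": 0},
    {"dx": 1.0, "dy": -0.25, "dz": 0, "spin": 0}
  ],
  "jaw": -1,
  "grip_force": 40
}}

```text
clock: 1.68
tool_pos: [382.3, -346.3, 250.1]
eef_rot: [3.141, -0.001, 0.433]
ft_force: [-0.2, -0.5, -0.1]
gripper_width: 85.1
grip_force: 0.0
```

Request:
{"op": "move_arm", "data": {
  "moves": [
    {"dx": 0.4, "dy": -0.1, "dz": 0, "spin": 0},
    {"dx": 0.8, "dy": -0.2, "dz": 0, "spin": 0},
    {"dx": 1.0, "dy": -0.25, "dz": 0, "spin": 0}
  ],
  "jaw": -1,
  "grip_force": 40
}}

```text
clock: 1.93
tool_pos: [463.4, -281.4, 250.1]
eef_rot: [3.141, -0.002, 0.434]
ft_force: [-0.5, 0.0, -0.3]
gripper_width: 85.5
grip_force: 0.0
```

Request:
{"op": "move_arm", "data": {
  "moves": [
    {"dx": 0, "dy": 0, "dz": 0, "spin": 0.15},
    {"dx": 0, "dy": 0, "dz": 0, "spin": 0.3},
    {"dx": 0, "dy": 0, "dz": 0, "spin": 0.45},
    {"dx": 0, "dy": 0, "dz": 0, "spin": 0.6},
    {"dx": 0, "dy": 0, "dz": 0, "spin": 0.75},
    {"dx": 0, "dy": 0, "dz": 0, "spin": 0.9},
    {"dx": 0, "dy": 0, "dz": 0, "spin": 1.0}
  ],
  "jaw": -1,
  "grip_force": 40
}}

```text
clock: 2.52
tool_pos: [460.4, -283.9, 250.0]
eef_rot: [3.141, 0.0, -0.359]
ft_force: [0.5, -0.9, -1.0]
gripper_width: 85.2
grip_force: 0.0
```

Request:
{"op": "move_arm", "data": {
  "moves": [
    {"dx": 0, "dy": 0, "dz": 0, "spin": 0.15},
    {"dx": 0, "dy": 0, "dz": 0, "spin": 0.3},
    {"dx": 0, "dy": 0, "dz": 0, "spin": 0.45},
    {"dx": 0, "dy": 0, "dz": 0, "spin": 0.6},
    {"dx": 0, "dy": 0, "dz": 0, "spin": 0.75},
    {"dx": 0, "dy": 0, "dz": 0, "spin": 0.9},
    {"dx": 0, "dy": 0, "dz": 0, "spin": 1.0}
  ],
  "jaw": -1,
  "grip_force": 40
}}

```text
clock: 3.1
tool_pos: [390.8, -354.8, 250.0]
eef_rot: [-3.027, 0.011, -0.801]
ft_force: [-0.5, -0.2, -0.2]
gripper_width: 85.0
grip_force: 0.0
```

Request:
{"op": "move_arm", "data": {
  "moves": [
    {"dx": 0, "dy": 0, "dz": 0, "spin": 0.15},
    {"dx": 0, "dy": 0, "dz": 0, "spin": 0.3},
    {"dx": 0, "dy": 0, "dz": 0, "spin": 0.45},
    {"dx": 0, "dy": 0, "dz": 0, "spin": 0.6},
    {"dx": 0, "dy": 0, "dz": 0, "spin": 0.6}
  ],
  "jaw": -1,
  "grip_force": 40
}}

```text
clock: 3.52
tool_pos: [309.8, -404.7, 249.8]
eef_rot: [-2.936, 0.066, -1.037]
ft_force: [0.6, -0.3, -0.0]
gripper_width: 85.3
grip_force: 0.0
```

```bash
cat > look.py <<'E'
import sys
from workcell import env,imaging,recognise
from h import *
import cv2
s=env.read_state();print(s["clock"],s["qpos"].round(2),s["tool_pos"].round(1),s["eef_rot"].round(3))
k=imaging.get_calibration("wrist");print(k["position"])
im=imaging.read_camera("wrist");cv2.imwrite(f"pics/{sys.argv[1]}.png",im[:,:,::-1])
for q in ("cam_lever","lever_grip"): print(q,[(r["box"],round(r["p"],2)) for r in recognise("wrist",q)[:3]])
p=np.load("p.npy");print(proj(k,st(p,[[-26,0,140],[-26,-60,140],[-26,-98,140],[-26,-128,140]])))
E
python3 look.py w2
```

```text
3.5167 [-1.04  0.28 -0.13  1.23  0.21  3.14] [ 309.8 -404.7  249.8] [-2.936  0.066 -1.037]
[ 330.78669972 -489.53511857  365.78861084]
cam_lever [([1.1, 205.1, 10.1, 251.9], 0.67)]
lever_grip [([0.0, 205.2, 9.8, 251.5], 0.5), ([66.0, 123.8, 132.0, 167.6], 0.36)]
[[-10.75122723 285.71115337]
 [ -3.89419783 251.94262516]
 [  0.98606371 227.90900357]
 [  5.18279869 207.24151692]]
```

View pics/w2.png

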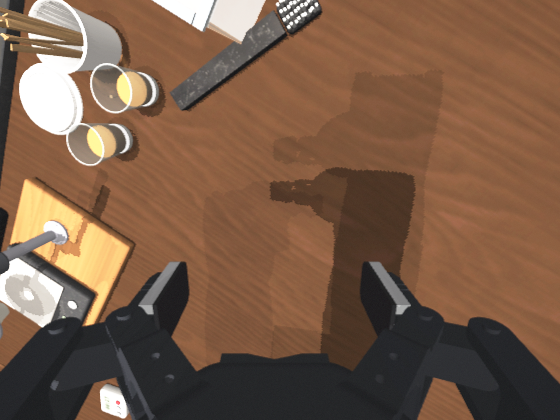

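Request:
{"op": "move_arm", "data": {
  "moves": [
    {"dx": 0, "dy": 0, "dz": 0, "spin": -0.15},
    {"dx": 0, "dy": 0, "dz": 0, "spin": -0.3},
    {"dx": 0, "dy": 0, "dz": 0, "spin": -0.45},
    {"dx": 0, "dy": 0, "dz": 0, "spin": -0.6},
    {"dx": 0, "dy": 0, "dz": 0, "spin": -0.75},
    {"dx": 0, "dy": 0, "dz": 0, "spin": -0.9},
    {"dx": 0, "dy": 0, "dz": 0, "spin": -1.0}
  ],
  "jaw": -1,
  "grip_force": 40
}}

```text
clock: 4.25
tool_pos: [311.9, -403.1, 250.1]
eef_rot: [-2.95, -0.099, -0.258]
ft_force: [-1.2, 0.0, -0.0]
gripper_width: 85.3
grip_force: 0.0
```

```bash
python3 -c "
from workcell import env
s=env.read_state();print(s['qpos'],s['eef_rot'])"
```

```text
[-1.03329783  0.27700933 -0.13318219  1.22584046  0.2054933   2.34966142] [-2.95005551 -0.09928515 -0.25764073]
```

Request:
{"op": "move_arm", "data": {
  "moves": [
    {"dx": 0, "dy": 0, "dz": 0, "spin": -0.15},
    {"dx": 0, "dy": 0, "dz": 0, "spin": -0.3},
    {"dx": 0, "dy": 0, "dz": 0, "spin": -0.45},
    {"dx": 0, "dy": 0, "dz": 0, "spin": -0.6},
    {"dx": 0, "dy": 0, "dz": 0, "spin": -0.75},
    {"dx": 0, "dy": 0, "dz": 0, "spin": -0.9},
    {"dx": 0, "dy": 0, "dz": 0, "spin": -1.0}
  ],
  "jaw": -1,
  "grip_force": 40
}}

```text
clock: 4.83
tool_pos: [312.0, -403.1, 250.1]
eef_rot: [-3.076, -0.205, 0.531]
ft_force: [0.2, -0.5, -0.6]
gripper_width: 85.5
grip_force: 0.0
```

Request:
{"op": "move_arm", "data": {
  "moves": [
    {"dx": 0, "dy": 0, "dz": 0, "spin": -0.15},
    {"dx": 0, "dy": 0, "dz": 0, "spin": -0.3},
    {"dx": 0, "dy": 0, "dz": 0, "spin": -0.45},
    {"dx": 0, "dy": 0, "dz": 0, "spin": -0.6},
    {"dx": 0, "dy": 0, "dz": 0, "spin": -0.75},
    {"dx": 0, "dy": 0, "dz": 0, "spin": -0.9},
    {"dx": 0, "dy": 0, "dz": 0, "spin": -1.0}
  ],
  "jaw": -1,
  "grip_force": 40
}}

```text
clock: 5.42
tool_pos: [312.0, -403.1, 250.1]
eef_rot: [3.04, -0.191, 1.332]
ft_force: [0.3, -0.7, 0.4]
gripper_width: 85.6
grip_force: 0.0
```

```bash
python3 -c "
from workcell import env
s=env.read_state();print(s['clock'],s['qpos'],s['tool_pos'],s['eef_rot'])"
```

```text
5.4167 [-1.03322189  0.27701764 -0.1331864   1.22579508  0.20548489  0.7788644 ] [ 311.98299308 -403.12026287  250.09267088] [ 3.04045302 -0.19055286  1.3324549 ]
```

Request:
{"op": "move_arm", "data": {
  "moves": [
    {"dx": 0, "dy": 0, "dz": 0, "spin": -0.15},
    {"dx": 0, "dy": 0, "dz": 0, "spin": -0.3},
    {"dx": 0, "dy": 0, "dz": 0, "spin": -0.45},
    {"dx": 0, "dy": 0, "dz": 0, "spin": -0.6},
    {"dx": 0, "dy": 0, "dz": 0, "spin": -0.75},
    {"dx": 0, "dy": 0, "dz": 0, "spin": -0.9},
    {"dx": 0, "dy": 0, "dz": 0, "spin": -1.0}
  ],
  "jaw": -1,
  "grip_force": 40
}}

```text
clock: 6.0
tool_pos: [312.0, -403.1, 250.1]
eef_rot: [2.936, -0.064, 2.115]
ft_force: [0.9, -0.9, 0.0]
gripper_width: 85.4
grip_force: 0.0
```

Request:
{"op": "move_arm", "data": {
  "moves": [
    {"dx": 0, "dy": 0, "dz": 0, "spin": -0.15},
    {"dx": 0, "dy": 0, "dz": 0, "spin": -0.3},
    {"dx": 0, "dy": 0, "dz": 0, "spin": -0.45},
    {"dx": 0, "dy": 0, "dz": 0, "spin": -0.6},
    {"dx": 0, "dy": 0, "dz": 0, "spin": -0.75},
    {"dx": 0, "dy": 0, "dz": 0, "spin": -0.9},
    {"dx": 0, "dy": 0, "dz": 0, "spin": -1.0}
  ],
  "jaw": -1,
  "grip_force": 40
}}

```text
clock: 6.58
tool_pos: [312.0, -403.1, 250.1]
eef_rot: [2.95, 0.099, 2.884]
ft_force: [-0.1, -0.1, -0.1]
gripper_width: 85.5
grip_force: 0.0
```

Request:
{"op": "move_arm", "data": {
  "moves": [
    {"dx": 0, "dy": 0, "dz": 0, "spin": -0.15},
    {"dx": 0, "dy": 0, "dz": 0, "spin": -0.3},
    {"dx": 0, "dy": 0, "dz": 0, "spin": -0.45},
    {"dx": 0, "dy": 0, "dz": 0, "spin": -0.6},
    {"dx": 0, "dy": 0, "dz": 0, "spin": -0.75},
    {"dx": 0, "dy": 0, "dz": 0, "spin": -0.9},
    {"dx": 0, "dy": 0, "dz": 0, "spin": -1.0}
  ],
  "jaw": -1,
  "grip_force": 40
}}

```text
clock: 7.17
tool_pos: [312.0, -403.1, 250.1]
eef_rot: [3.076, 0.205, -2.611]
ft_force: [-0.0, -0.2, -0.8]
gripper_width: 85.7
grip_force: 0.0
```

Request:
{"op": "move_arm", "data": {
  "moves": [
    {"dx": 0, "dy": 0, "dz": 0, "spin": -0.15},
    {"dx": 0, "dy": 0, "dz": 0, "spin": -0.3},
    {"dx": 0, "dy": 0, "dz": 0, "spin": -0.45},
    {"dx": 0, "dy": 0, "dz": 0, "spin": -0.6},
    {"dx": 0, "dy": 0, "dz": 0, "spin": -0.75},
    {"dx": 0, "dy": 0, "dz": 0, "spin": -0.9},
    {"dx": 0, "dy": 0, "dz": 0, "spin": -1.0}
  ],
  "jaw": -1,
  "grip_force": 40
}}

```text
clock: 7.75
tool_pos: [312.0, -403.1, 250.1]
eef_rot: [-3.04, 0.191, -1.809]
ft_force: [-1.0, 0.5, -0.1]
gripper_width: 85.1
grip_force: 0.0
```

Request:
{"op": "move_arm", "data": {
  "moves": [
    {"dx": 0, "dy": 0, "dz": 0, "spin": -0.15},
    {"dx": 0, "dy": 0, "dz": 0, "spin": -0.3},
    {"dx": 0, "dy": 0, "dz": 0, "spin": -0.45},
    {"dx": 0, "dy": 0, "dz": 0, "spin": -0.6},
    {"dx": 0, "dy": 0, "dz": 0, "spin": -0.75},
    {"dx": 0, "dy": 0, "dz": 0, "spin": -0.9},
    {"dx": 0, "dy": 0, "dz": 0, "spin": -1.0}
  ],
  "jaw": -1,
  "grip_force": 40
}}

```text
clock: 8.33
tool_pos: [312.4, -402.9, 250.1]
eef_rot: [-2.936, 0.065, -1.032]
ft_force: [0.1, 0.2, -0.2]
gripper_width: 85.7
grip_force: 0.0
```

```bash
cat > s.py <<'E'
from workcell import env
from h import *
s=env.read_state();print(s['clock'],s['qpos'].round(3),s['tool_pos'].round(1),s['eef_rot'].round(3),s["ft_force"].round(1))
M=R.from_euler("xyz",s['eef_rot']).as_matrix();print("tool z",M[:,2].round(3)); z=M[:,2]; a=s['qpos'][0]
print("radial,tangential tilt",z[0]*np.cos(a)+z[1]*np.sin(a),-z[0]*np.sin(a)+z[1]*np.cos(a))
E
python3 s.py
```

```text
8.3333 [-1.032  0.277 -0.133  1.225  0.205 -3.142] [ 312.4 -402.9  250.1] [-2.936  0.065 -1.032] [ 0.1  0.2 -0.2]
tool z [ 0.142  0.159 -0.977]
radial,tangential tilt -0.06345904597052703 0.2036607665744153
```

Request:
{"op": "move_arm", "data": {
  "moves": [
    {"dx": 0, "dy": 0, "dz": 0, "spin": -0.15},
    {"dx": 0, "dy": 0, "dz": 0, "spin": -0.3},
    {"dx": 0, "dy": 0, "dz": 0, "spin": -0.45}
  ],
  "jaw": -1,
  "grip_force": 40
}}

```text
clock: 8.58
tool_pos: [363.2, -360.8, 250.1]
eef_rot: [-2.997, 0.008, -0.868]
ft_force: [0.2, -0.2, 0.1]
gripper_width: 85.5
grip_force: 0.0
```

```bash
python3 s.py
```

```text
8.5833 [-0.867  0.241 -0.172  1.165  0.145 -3.141] [ 363.2 -360.8  250.1] [-2.997  0.008 -0.868] [ 0.2 -0.2  0.1]
tool z [ 0.105  0.099 -0.989]
radial,tangential tilt -0.007723464031453617 0.1444781623248824
```

Request:
{"op": "move_arm", "data": {
  "moves": [
    {"dx": 0, "dy": 0, "dz": 0, "spin": -0.15},
    {"dx": 0, "dy": 0, "dz": 0, "spin": -0.3},
    {"dx": 0, "dy": 0, "dz": 0, "spin": -0.45}
  ],
  "jaw": -1,
  "grip_force": 40
}}

```text
clock: 8.83
tool_pos: [405.9, -310.3, 250.2]
eef_rot: [-3.066, -0.03, -0.698]
ft_force: [-0.5, -0.1, 0.1]
gripper_width: 85.5
grip_force: 0.0
```

```bash
python3 s.py
```

```text
8.8333 [-0.697  0.214 -0.202  1.125  0.076 -3.141] [ 405.9 -310.3  250.2] [-3.066 -0.03  -0.698] [-0.5 -0.1  0.1]
tool z [ 0.071  0.039 -0.997]
radial,tangential tilt 0.029570140969135385 0.07543987263061362
```

Request:
{"op": "move_arm", "data": {
  "moves": [
    {"dx": 0, "dy": 0.4, "dz": 0, "spin": 0},
    {"dx": 0, "dy": 0.6, "dz": 0, "spin": 0}
  ],
  "jaw": -1,
  "grip_force": 40
}}

```text
clock: 9.0
tool_pos: [387.1, -334.1, 245.6]
eef_rot: [-3.091, -0.028, -0.742]
ft_force: [0.4, 0.5, -0.6]
gripper_width: 85.5
grip_force: 0.0
```

```bash
python3 s.py
```

```text
9.0 [-0.742  0.218 -0.208  1.116  0.05  -3.141] [ 387.1 -334.1  245.6] [-3.091 -0.028 -0.742] [ 0.4  0.5 -0.6]
tool z [ 0.055  0.018 -0.998]
radial,tangential tilt 0.028189814873953875 0.05033960371879698
```

Request:
{"op": "move_arm", "data": {
  "moves": [
    {"dx": 0, "dy": 0.4, "dz": 0, "spin": 0},
    {"dx": 0, "dy": 0.8, "dz": 0, "spin": 0},
    {"dx": 0, "dy": 1.0, "dz": 0, "spin": 0}
  ],
  "jaw": -1,
  "grip_force": 40
}}

```text
clock: 9.25
tool_pos: [363.5, -363.6, 240.8]
eef_rot: [-3.119, -0.027, -0.799]
ft_force: [0.1, 0.4, -0.4]
gripper_width: 85.4
grip_force: 0.0
```

```bash
python3 s.py
```

```text
9.25 [-0.799  0.227 -0.209  1.109  0.022 -3.141] [ 363.5 -363.6  240.8] [-3.119 -0.027 -0.799] [ 0.1  0.4 -0.4]
tool z [ 0.034 -0.004 -0.999]
radial,tangential tilt 0.02668771479544887 0.02208332031148082
```

Request:
{"op": "move_arm", "data": {
  "moves": [
    {"dx": 0, "dy": 0.4, "dz": 0, "spin": 0},
    {"dx": 0, "dy": 0.8, "dz": 0, "spin": 0}
  ],
  "jaw": -1,
  "grip_force": 40
}}

```text
clock: 9.42
tool_pos: [342.8, -385.9, 239.3]
eef_rot: [3.138, -0.026, -0.843]
ft_force: [0.7, 0.9, 0.2]
gripper_width: 85.7
grip_force: 0.0
```

Request:
{"op": "move_arm", "data": {
  "moves": [
    {"dx": 0, "dy": 0, "dz": 0, "spin": 0.15},
    {"dx": 0, "dy": 0, "dz": 0, "spin": 0.3},
    {"dx": 0, "dy": 0, "dz": 0, "spin": 0.45},
    {"dx": 0, "dy": 0, "dz": 0, "spin": 0.6},
    {"dx": 0, "dy": 0, "dz": 0, "spin": 0.75},
    {"dx": 0, "dy": 0, "dz": 0, "spin": 0.9},
    {"dx": 0, "dy": 0, "dz": 0, "spin": 1.0},
    {"dx": 0, "dy": 0, "dz": 0, "spin": 1.0}
  ],
  "jaw": -1,
  "grip_force": 40
}}

```text
clock: 10.08
tool_pos: [343.7, -385.1, 239.4]
eef_rot: [-3.124, -0.02, -1.629]
ft_force: [-0.1, 0.1, -0.4]
gripper_width: 85.4
grip_force: 0.0
```

```bash
cat >> s.py <<'E'
p=np.load("p.npy")
import sys
g=st(p,[-26,-float(sys.argv[1]) if len(sys.argv)>1 else -98,0])[0]; d=g-s['tool_pos']; d[2]=0
print("to grip (units, tool axes)",(d@M/100).round(3),"spin",((s['eef_rot'][2]-(p[2]-np.pi/2))/(np.pi/4)).round(3))
E
python3 s.py 104
```

```text
10.0833 [-8.410e-01  2.310e-01 -2.060e-01  1.107e+00 -2.000e-03 -2.354e+00] [ 343.7 -385.1  239.4] [-3.124 -0.02  -1.629] [-0.1  0.1 -0.4]
tool z [ 0.016 -0.021 -1.   ]
radial,tangential tilt 0.026317930611073924 -0.0019710994558975094
to grip (units, tool axes) [-1.950e+00 -2.133e+00 -2.000e-03] spin -0.02
```

Request:
{"op": "move_arm", "data": {
  "moves": [
    {"dx": -0.25, "dy": -0.27, "dz": 0, "spin": 0},
    {"dx": -0.5, "dy": -0.55, "dz": 0, "spin": 0},
    {"dx": -0.75, "dy": -0.82, "dz": 0, "spin": 0},
    {"dx": -0.91, "dy": -1.0, "dz": 0, "spin": 0}
  ],
  "jaw": -1,
  "grip_force": 40
}}

```text
clock: 10.42
tool_pos: [450.6, -298.1, 239.3]
eef_rot: [-3.123, -0.019, -1.624]
ft_force: [-1.2, -0.5, 0.7]
gripper_width: 85.1
grip_force: 0.0
```

Request:
{"op": "move_arm", "data": {
  "moves": [
    {"dx": -0.25, "dy": -0.27, "dz": 0, "spin": 0},
    {"dx": -0.5, "dy": -0.55, "dz": 0, "spin": 0},
    {"dx": -0.75, "dy": -0.82, "dz": 0, "spin": 0},
    {"dx": -0.91, "dy": -1.0, "dz": 0, "spin": 0}
  ],
  "jaw": -1,
  "grip_force": 40
}}

```text
clock: 10.75
tool_pos: [556.1, -212.2, 239.0]
eef_rot: [-3.123, -0.019, -1.623]
ft_force: [0.2, -0.3, -0.1]
gripper_width: 85.4
grip_force: 0.0
```

```bash
python3 s.py 104; python3 look.py w3
```

```text
10.75 [-0.358  0.369 -0.009  1.17  -0.013 -1.877] [ 556.1 -212.2  239. ] [-3.123 -0.019 -1.623] [ 0.2 -0.3 -0.1]
tool z [ 0.017 -0.02  -1.   ]
radial,tangential tilt 0.02309582498521766 -0.012918525048286531
to grip (units, tool axes) [-0.101 -0.113  0.   ] spin -0.012
10.75 [-0.36  0.37 -0.01  1.17 -0.01 -1.88] [ 556.1 -212.2  239. ] [-3.123 -0.019 -1.623]
[ 550.16502067 -285.42973913  364.24232107]
cam_lever [([249.5, 202.2, 275.2, 351.7], 0.85)]
lever_grip [([251.5, 203.0, 271.5, 347.3], 0.68)]
[[265.04806216 338.12944439]
 [263.84439375 278.91570573]
 [262.99525539 237.14285875]
 [262.26999656 201.46418957]]
```

View pics/w3.png

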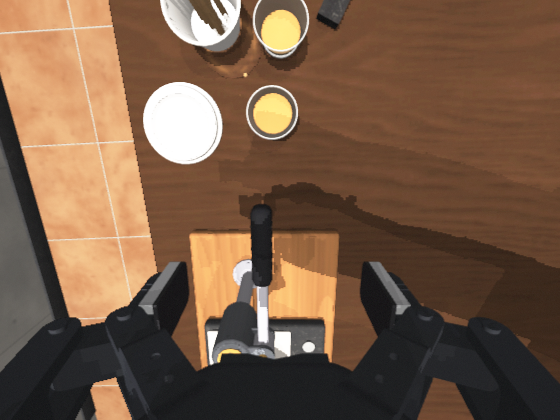

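Request:
{"op": "move_arm", "data": {
  "moves": [
    {"dx": -0.1, "dy": -0.11, "dz": 0, "spin": 0},
    {"dx": -0.1, "dy": -0.11, "dz": 0.3, "spin": 0},
    {"dx": -0.1, "dy": -0.11, "dz": 0.6, "spin": 0},
    {"dx": -0.1, "dy": -0.11, "dz": 0.8, "spin": 0},
    {"dx": -0.1, "dy": -0.11, "dz": 0.95, "spin": 0},
    {"dx": -0.1, "dy": -0.11, "dz": 0.95, "spin": 0}
  ],
  "jaw": -1,
  "grip_force": 40
}}

```text
clock: 11.4
tool_pos: [563.5, -206.8, 140.5]
eef_rot: [-3.132, -0.018, -1.628]
ft_force: [-0.0, 0.0, 0.5]
gripper_width: 85.3
grip_force: 0.0
```

```bash
python3 s.py 104; python3 look.py w4;  python3 - <<'E'
from workcell import imaging
import cv2
im=imaging.read_camera("scene")[:,:,::-1]; cv2.imwrite("pics/sc4.png",im)
a=cv2.resize(im[110:230,200:320],None,fx=5,fy=5,interpolation=cv2.INTER_CUBIC)
b=cv2.imread("pics/w4.png")[:,180:370]
b=cv2.resize(b,(190,420)); c=cv2.resize(a,(600,600)); d=cv2.copyMakeBorder(b,0,180,0,0,cv2.BORDER_CONSTANT)
cv2.imwrite("pics/c4.png",cv2.hconcat([c,d]))
E
```

```text
11.4 [-0.344  0.44  -0.161  0.955 -0.015 -1.858] [ 563.5 -206.8  140.5] [-3.132 -0.018 -1.628] [-0.   0.   0.5]
tool z [ 0.009 -0.019 -1.   ]
radial,tangential tilt 0.014789173586937907 -0.014606471893760097
to grip (units, tool axes) [-0.043 -0.042 -0.   ] spin -0.018
11.4 [-0.34  0.44 -0.16  0.95 -0.01 -1.86] [ 563.5 -206.8  140.5] [-3.132 -0.018 -1.628]
[ 558.24104339 -280.21315447  265.70690761]
cam_lever [([244.3, 248.6, 287.0, 358.9], 0.9)]
lever_grip [([243.7, 250.8, 282.0, 356.9], 0.86)]
[[269.86291213 448.59887085]
 [267.85600216 364.69307752]
 [266.34271292 301.42480166]
 [264.98022837 244.46143563]]
```

View pics/c4.png

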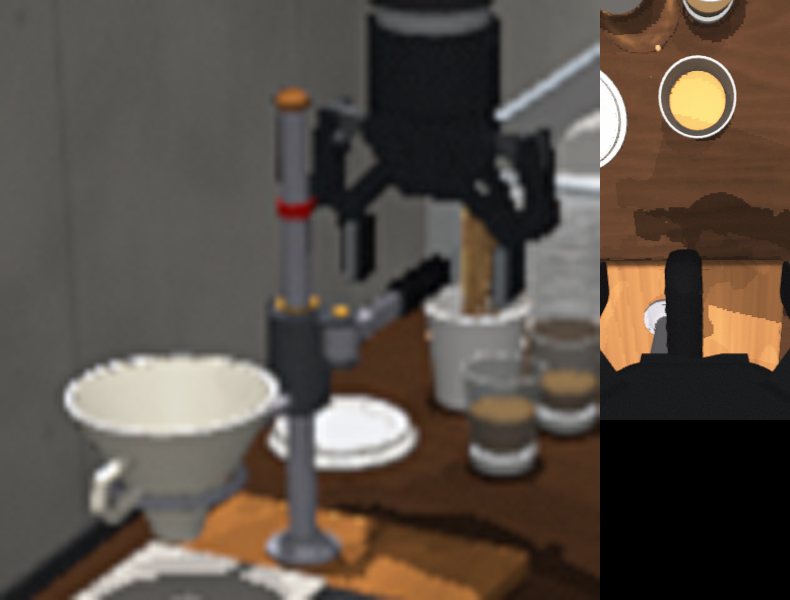

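Request:
{"op": "move_arm", "data": {
  "moves": [
    {"dx": 0, "dy": -0.04, "dz": -0.01, "spin": 0},
    {"dx": 0, "dy": -0.04, "dz": -0.01, "spin": 0},
    {"dx": 0, "dy": -0.04, "dz": -0.01, "spin": 0}
  ],
  "jaw": -1,
  "grip_force": 50
}}

```text
clock: 11.85
tool_pos: [571.6, -207.5, 146.4]
eef_rot: [-3.122, -0.021, -1.627]
ft_force: [-1.0, 0.5, -0.7]
gripper_width: 85.2
grip_force: 0.0
```

Request:
{"op": "move_arm", "data": {
  "moves": [
    {"dx": 0, "dy": 0, "dz": 0, "spin": 0},
    {"dx": 0, "dy": 0, "dz": 0, "spin": 0},
    {"dx": 0, "dy": 0, "dz": 0, "spin": 0},
    {"dx": 0, "dy": 0, "dz": 0, "spin": 0},
    {"dx": 0, "dy": 0, "dz": 0, "spin": 0},
    {"dx": 0, "dy": 0, "dz": 0, "spin": 0}
  ],
  "jaw": 1,
  "grip_force": 50
}}

```text
clock: 12.35
tool_pos: [567.6, -206.9, 144.4]
eef_rot: [-3.131, -0.021, -1.627]
ft_force: [-0.1, -3.0, -12.6]
gripper_width: 15.1
grip_force: 48.9
```

```bash
python3 s.py 104
```

```text
12.35 [-0.341  0.442 -0.146  0.966 -0.017 -1.856] [ 567.6 -206.9  144.4] [-3.131 -0.021 -1.627] [ -0.1  -3.  -12.6]
tool z [ 0.009 -0.021 -1.   ]
radial,tangential tilt 0.01594905650629723 -0.016811642689894005
to grip (units, tool axes) [-0.042 -0.001 -0.001] spin -0.017
```

Request:
{"op": "move_arm", "data": {
  "moves": [
    {"dx": -0.004, "dy": 0.094, "dz": 0, "spin": 0.111},
    {"dx": -0.017, "dy": 0.188, "dz": 0, "spin": 0.223},
    {"dx": -0.037, "dy": 0.28, "dz": 0, "spin": 0.334},
    {"dx": -0.066, "dy": 0.37, "dz": 0, "spin": 0.446}
  ],
  "jaw": 1,
  "grip_force": 50
}}

```text
clock: 12.68
tool_pos: [530.7, -198.4, 142.3]
eef_rot: [-3.125, -0.016, -1.982]
ft_force: [-1.2, -1.7, -4.8]
gripper_width: 15.4
grip_force: 50.6
```

```bash
python3 s.py
```

```text
12.6833 [-0.349  0.385 -0.247  0.923 -0.017 -1.509] [ 530.7 -198.4  142.3] [-3.125 -0.016 -1.982] [-1.2 -1.7 -4.8]
tool z [ 0.009 -0.021 -1.   ]
radial,tangential tilt 0.015558899324657947 -0.01679031042914364
to grip (units, tool axes) [-0.165 -0.337  0.003] spin -0.469
```

Request:
{"op": "move_arm", "data": {
  "moves": [
    {"dx": -0.004, "dy": 0.094, "dz": 0, "spin": 0.111},
    {"dx": -0.017, "dy": 0.188, "dz": 0, "spin": 0.223},
    {"dx": -0.037, "dy": 0.28, "dz": 0, "spin": 0.334},
    {"dx": -0.066, "dy": 0.37, "dz": 0, "spin": 0.446},
    {"dx": -0.066, "dy": 0.37, "dz": 0, "spin": 0.446},
    {"dx": -0.066, "dy": 0.37, "dz": 0, "spin": 0.446}
  ],
  "jaw": 1,
  "grip_force": 50
}}

```text
clock: 13.18
tool_pos: [499.3, -178.0, 141.8]
eef_rot: [-3.12, -0.01, -2.325]
ft_force: [-5.3, -3.8, -6.9]
gripper_width: 15.1
grip_force: 51.0
```

```bash
cat > sc.py <<'E'
import sys
from workcell import imaging
import cv2, numpy as np
im=imaging.read_camera("scene")[:,:,::-1].copy(); cv2.imwrite("pics/%s.png"%sys.argv[1],im)
a=cv2.resize(im[120:195,225:300],None,fx=8,fy=8,interpolation=cv2.INTER_CUBIC);cv2.imwrite("pics/%sc.png"%sys.argv[1],a)
c=im[120:200,258:261].mean(1); red=c[:,2]-c[:,:2].mean(1)
print("red",[(i+120,int(v)) for i,v in enumerate(red) if v>10])
g=im[120:200,257:263].mean((1,2)); print("gray",[(i+120,int(v)) for i,v in enumerate(g)][25:60])
E
python3 s.py; python3 sc.py sc5
```

```text
13.1833 [-0.332  0.328 -0.338  0.889 -0.018 -1.149] [ 499.3 -178.   141.8] [-3.12  -0.01  -2.325] [-5.3 -3.8 -6.9]
tool z [ 0.009 -0.022 -1.   ]
radial,tangential tilt 0.015267191254379092 -0.018042864410101625
to grip (units, tool axes) [-0.335 -0.63   0.01 ] spin -0.906
red [(127, 33), (128, 82), (129, 95), (130, 75), (131, 40), (132, 11), (150, 37), (151, 102), (152, 109), (153, 70), (154, 18), (172, 22), (173, 34)]
gray [(145, 81), (146, 81), (147, 82), (148, 82), (149, 82), (150, 74), (151, 49), (152, 44), (153, 61), (154, 77), (155, 83), (156, 83), (157, 84), (158, 83), (159, 83), (160, 85), (161, 86), (162, 87), (163, 87), (164, 87), (165, 87), (166, 87), (167, 87), (168, 87), (169, 87), (170, 90), (171, 91), (172, 89), (173, 78), (174, 60), (175, 51), (176, 44), (177, 44), (178, 45), (179, 45)]
```

View pics/sc5c.png

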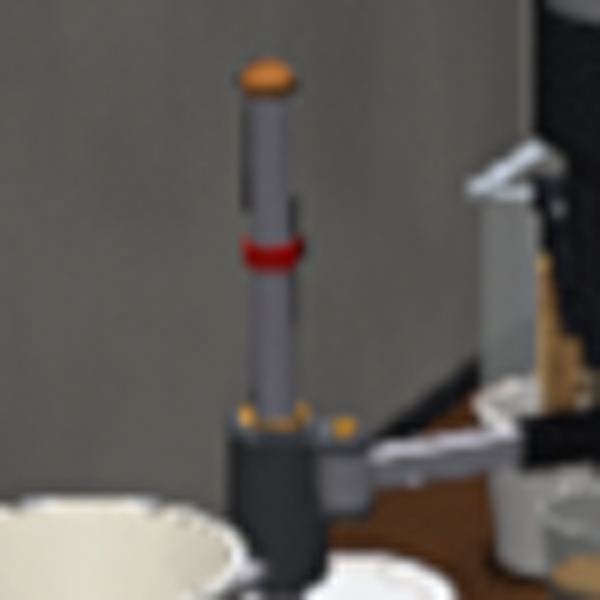

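Request:
{"op": "move_arm", "data": {
  "moves": [
    {"dx": 0, "dy": 0, "dz": -0.04, "spin": 0},
    {"dx": 0, "dy": 0, "dz": -0.11, "spin": 0},
    {"dx": 0, "dy": 0, "dz": -0.19, "spin": 0},
    {"dx": 0, "dy": 0, "dz": -0.27, "spin": 0},
    {"dx": 0, "dy": 0, "dz": -0.35, "spin": 0},
    {"dx": 0, "dy": 0, "dz": -0.43, "spin": 0},
    {"dx": 0, "dy": 0, "dz": -0.48, "spin": 0},
    {"dx": 0, "dy": 0, "dz": -0.5, "spin": 0}
  ],
  "jaw": 1,
  "grip_force": 50
}}

```text
clock: 13.9
tool_pos: [499.2, -177.9, 192.7]
eef_rot: [-3.119, -0.011, -2.326]
ft_force: [-4.4, -5.3, -7.6]
gripper_width: 15.2
grip_force: 51.1
```

```bash
python3 s.py; python3 sc.py sc6
```

```text
13.9 [-0.332  0.288 -0.253  1.013 -0.019 -1.147] [ 499.2 -177.9  192.7] [-3.119 -0.011 -2.326] [-4.4 -5.3 -7.6]
tool z [ 0.009 -0.023 -1.   ]
radial,tangential tilt 0.016265723059369176 -0.019068154698128323
to grip (units, tool axes) [-0.336 -0.631  0.011] spin -0.907
red [(127, 33), (128, 82), (129, 95), (130, 75), (131, 40), (132, 11), (150, 37), (151, 102), (152, 108), (153, 69), (154, 45), (155, 29)]
gray [(145, 81), (146, 81), (147, 82), (148, 82), (149, 82), (150, 74), (151, 49), (152, 43), (153, 63), (154, 77), (155, 74), (156, 65), (157, 56), (158, 44), (159, 44), (160, 44), (161, 45), (162, 45), (163, 45), (164, 44), (165, 45), (166, 45), (167, 45), (168, 45), (169, 45), (170, 44), (171, 44), (172, 49), (173, 53), (174, 50), (175, 45), (176, 53), (177, 75), (178, 87), (179, 86)]
```

View pics/sc6c.png

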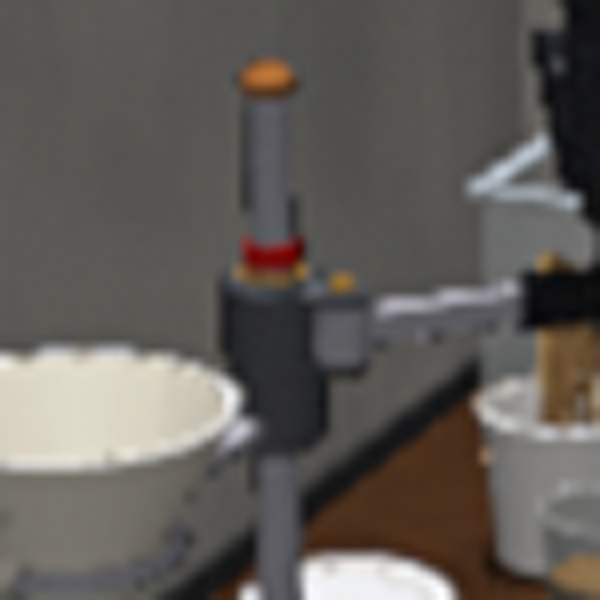

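Run:
```python
import cv2
for n,a,b in(("sc5",166,180),("sc6",147,162)):
    im=cv2.imread(f"pics/{n}.png").astype(int)
    for r in range(a,b): print(r,[tuple(im[r,c]) if 0 else "%d,%d"%(im[r,c].mean(),im[r,c,2]-im[r,c,0]) for c in range(250,269)])
    print()
im=cv2.imread("pics/sc6.png").astype(int)
for r in range(171,181): print(r,["%d"%im[r,c].mean() for c in range(250,269)])
```

```text
166 ['89,7', '89,6', '88,6', '89,5', '89,6', '86,5', '81,-1', '84,-5', '94,-6', '95,-5', '89,-4', '80,-4', '81,2', '84,6', '84,5', '84,5', '82,6', '82,5', '83,4']
167 ['89,6', '90,6', '90,6', '88,6', '88,6', '86,5', '80,-1', '85,-5', '94,-5', '95,-5', '89,-4', '81,-4', '81,3', '84,6', '84,4', '82,5', '82,6', '83,5', '82,5']
168 ['89,6', '89,6', '89,6', '87,6', '87,6', '86,6', '75,-1', '83,-4', '95,-5', '94,-5', '90,-5', '81,-5', '82,1', '84,5', '83,5', '83,6', '83,6', '81,5', '82,4']
169 ['89,5', '89,5', '89,6', '87,5', '87,4', '85,5', '68,0', '80,-6', '94,-7', '95,-5', '91,-5', '81,-5', '83,4', '83,5', '82,5', '82,4', '83,4', '82,4', '81,4']
170 ['89,6', '89,7', '88,5', '86,5', '87,4', '89,34', '77,18', '83,-8', '93,-8', '95,-6', '89,-8', '82,-3', '95,44', '87,30', '80,4', '81,3', '82,4', '81,3', '81,2']
171 ['89,5', '89,5', '88,6', '86,3', '96,7', '124,96', '103,72', '86,2', '94,-8', '96,-7', '91,-7', '84,11', '95,76', '94,54', '81,8', '81,0', '81,3', '83,6', '83,8']
172 ['89,5', '89,5', '88,4', '81,-2', '96,2', '136,90', '108,86', '85,33', '92,22', '98,28', '98,38', '86,48', '78,6
[... 4351 characters left out ...]
118', '152', '141', '101', '69', '54', '47', '46', '44', '41', '39', '37', '54', '75', '81', '82', '78']
176 ['91', '88', '111', '99', '73', '71', '57', '49', '53', '55', '52', '50', '57', '60', '74', '82', '79', '75', '65']
177 ['88', '86', '82', '77', '68', '75', '58', '63', '78', '82', '79', '70', '78', '83', '82', '77', '69', '60', '45']
178 ['85', '70', '73', '82', '84', '83', '57', '73', '93', '97', '92', '84', '82', '82', '79', '66', '51', '40', '28']
179 ['83', '71', '77', '85', '85', '84', '58', '73', '93', '95', '92', '84', '81', '76', '65', '48', '31', '23', '22']
180 ['86', '86', '85', '84', '84', '82', '56', '72', '91', '94', '92', '83', '75', '61', '46', '29', '23', '20', '23']
```

Request:
{"op": "move_arm", "data": {
  "moves": [
    {"dx": 0, "dy": 0, "dz": -0.03, "spin": 0},
    {"dx": 0, "dy": 0, "dz": -0.05, "spin": 0},
    {"dx": 0, "dy": 0, "dz": -0.05, "spin": 0},
    {"dx": 0, "dy": 0, "dz": -0.05, "spin": 0},
    {"dx": 0, "dy": 0, "dz": -0.05, "spin": 0},
    {"dx": 0, "dy": 0, "dz": -0.05, "spin": 0}
  ],
  "jaw": 1,
  "grip_force": 50
}}

```text
clock: 14.45
tool_pos: [499.2, -177.9, 197.2]
eef_rot: [-3.119, -0.011, -2.326]
ft_force: [-5.2, -4.5, -5.5]
gripper_width: 15.5
grip_force: 51.2
```

```bash
python3 s.py; python3 sc.py sc7
python3 - <<'E'
import cv2
im=cv2.imread("pics/sc7.png").astype(int)
for r in list(range(149,160))+list(range(171,180)): print(r,["%d,%d"%(im[r,c].mean(),im[r,c,2]-im[r,c,0]) for c in range(251,264)])
E
```

```text
14.45 [-0.331  0.285 -0.245  1.025 -0.019 -1.147] [ 499.2 -177.9  197.2] [-3.119 -0.011 -2.326] [-5.2 -4.5 -5.5]
tool z [ 0.009 -0.023 -1.   ]
radial,tangential tilt 0.016119732570918185 -0.019053695846475975
to grip (units, tool axes) [-0.336 -0.632  0.011] spin -0.908
red [(127, 33), (128, 82), (129, 95), (130, 75), (131, 41), (132, 11), (150, 37), (151, 103), (152, 99), (153, 47)]
gray [(145, 81), (146, 81), (147, 81), (148, 82), (149, 82), (150, 73), (151, 53), (152, 51), (153, 64), (154, 70), (155, 62), (156, 44), (157, 44), (158, 45), (159, 45), (160, 45), (161, 45), (162, 45), (163, 46), (164, 46), (165, 45), (166, 45), (167, 45), (168, 44), (169, 44), (170, 47), (171, 53), (172, 55), (173, 47), (174, 42), (175, 66), (176, 87), (177, 87), (178, 86), (179, 86)]
149 ['88,5', '89,6', '89,4', '90,5', '88,33', '85,15', '90,-8', '96,-10', '95,-9', '88,-7', '62,17', '61,24', '81,9']
150 ['88,6', '89,6', '89,5', '88,7', '80,66', '75,60', '81,30', '88,27', '88,34', '83,43', '60,64', '40,59', '71,11']
151 ['88,5', '89,5', '89,4', '88,15', '71,68', '48,106', '53,96', '59,93', '57,104', '
[... 1371 characters left out ...]
4']
174 ['93,7', '117,-2', '126,-6', '101,-6', '68,-3', '51,-4', '45,-4', '43,-4', '43,-4', '43,-4', '41,-5', '37,-2', '54,1']
175 ['89,5', '85,-3', '73,-4', '73,-1', '67,3', '51,0', '59,-4', '70,-4', '72,-5', '69,-5', '64,-5', '61,1', '74,4']
176 ['79,0', '78,-1', '69,2', '78,5', '84,7', '66,2', '79,-3', '94,-4', '96,-5', '92,-5', '83,-5', '80,2', '83,5']
177 ['75,1', '84,3', '85,5', '85,6', '85,6', '61,1', '77,-4', '93,-5', '96,-5', '92,-5', '83,-4', '80,1', '82,6']
178 ['79,5', '86,6', '85,5', '85,5', '84,6', '57,1', '73,-5', '91,-5', '96,-5', '92,-5', '83,-4', '80,1', '81,5']
179 ['86,5', '86,6', '84,5', '84,5', '83,5', '56,2', '72,-4', '92,-5', '95,-5', '92,-4', '84,-5', '80,2', '77,4']
```

View pics/sc7c.png

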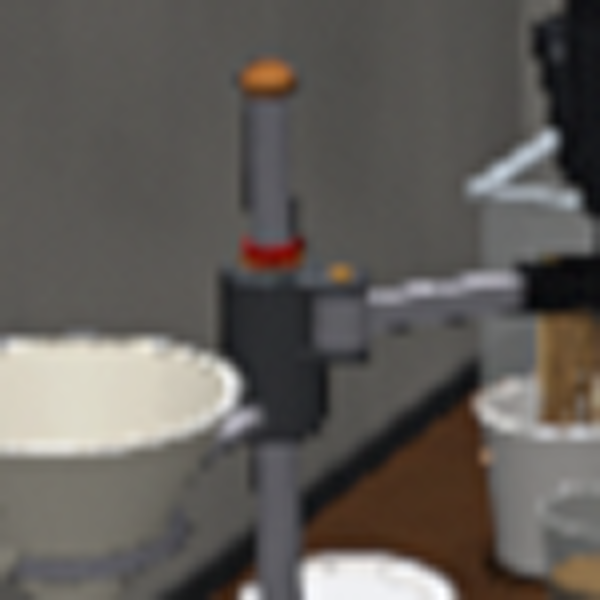

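Request:
{"op": "move_arm", "data": {
  "moves": [
    {"dx": -0.004, "dy": -0.094, "dz": 0, "spin": -0.111},
    {"dx": -0.017, "dy": -0.188, "dz": 0, "spin": -0.223},
    {"dx": -0.037, "dy": -0.28, "dz": 0, "spin": -0.334},
    {"dx": -0.066, "dy": -0.37, "dz": -0.01, "spin": -0.446}
  ],
  "jaw": 1,
  "grip_force": 50
}}

```text
clock: 14.83
tool_pos: [531.5, -198.8, 198.9]
eef_rot: [-3.123, -0.017, -1.972]
ft_force: [-3.3, -4.5, -7.7]
gripper_width: 15.2
grip_force: 50.5
```

Request:
{"op": "move_arm", "data": {
  "moves": [
    {"dx": -0.004, "dy": -0.094, "dz": 0, "spin": -0.111},
    {"dx": -0.017, "dy": -0.188, "dz": 0, "spin": -0.223},
    {"dx": -0.037, "dy": -0.28, "dz": 0, "spin": -0.334},
    {"dx": -0.066, "dy": -0.37, "dz": 0, "spin": -0.446},
    {"dx": -0.066, "dy": -0.37, "dz": 0, "spin": -0.446},
    {"dx": -0.066, "dy": -0.37, "dz": 0, "spin": -0.446}
  ],
  "jaw": 1,
  "grip_force": 50
}}

```text
clock: 15.33
tool_pos: [568.1, -207.0, 199.0]
eef_rot: [-3.131, -0.022, -1.625]
ft_force: [-3.9, -4.7, -9.3]
gripper_width: 15.3
grip_force: 50.4
```

```bash
python3 s.py; python3 sc.py sc8
python3 - <<'E'
import cv2
im=cv2.imread("pics/sc8.png").astype(int)
for r in list(range(149,160))+list(range(171,180)): print(r,["%d,%d"%(im[r,c].mean(),im[r,c,2]-im[r,c,0]) for c in range(251,264)])
E
```

```text
15.3333 [-0.34   0.408 -0.053  1.094 -0.018 -1.858] [ 568.1 -207.   199. ] [-3.131 -0.022 -1.625] [-3.9 -4.7 -9.3]
tool z [ 0.009 -0.023 -1.   ]
radial,tangential tilt 0.01637462585108707 -0.018101359129439713
to grip (units, tool axes) [-0.103  0.004 -0.002] spin -0.014
red [(127, 29), (128, 74), (129, 88), (130, 71), (131, 41), (132, 11), (150, 35), (151, 100), (152, 75), (153, 21)]
gray [(145, 81), (146, 81), (147, 81), (148, 81), (149, 82), (150, 72), (151, 52), (152, 58), (153, 66), (154, 59), (155, 49), (156, 44), (157, 44), (158, 45), (159, 45), (160, 45), (161, 45), (162, 45), (163, 46), (164, 45), (165, 45), (166, 44), (167, 44), (168, 43), (169, 45), (170, 54), (171, 56), (172, 49), (173, 44), (174, 54), (175, 77), (176, 87), (177, 86), (178, 86), (179, 86)]
149 ['88,6', '89,6', '89,4', '89,6', '87,33', '85,14', '89,-7', '96,-10', '97,-9', '88,-6', '61,10', '60,20', '80,8']
150 ['89,5', '89,5', '88,3', '79,11', '72,74', '73,61', '81,31', '88,29', '87,31', '81,38', '57,57', '41,53', '61,12']
151 ['88,7', '89,5', '89,1', '84,34', '66,87', '48,106', '52,96', '60,95', '55,102',
[... 1362 characters left out ...]
', '34,-3']
174 ['86,5', '105,-4', '94,-4', '78,-1', '71,2', '54,0', '53,-3', '55,-3', '54,-5', '51,-5', '51,-3', '60,2', '60,4']
175 ['79,1', '69,-3', '73,0', '82,4', '84,6', '64,1', '70,-3', '80,-4', '80,-5', '77,-4', '73,-4', '80,2', '84,5']
176 ['80,0', '70,1', '77,5', '86,6', '85,5', '66,1', '78,-3', '94,-5', '95,-6', '92,-5', '82,-4', '80,3', '82,6']
177 ['85,4', '85,7', '85,5', '85,5', '84,5', '61,1', '76,-5', '94,-4', '95,-5', '93,-5', '82,-5', '80,2', '82,4']
178 ['87,5', '86,5', '85,5', '85,5', '84,5', '58,2', '73,-4', '92,-4', '95,-5', '92,-5', '82,-4', '80,2', '82,6']
179 ['88,6', '85,6', '84,6', '84,4', '83,6', '56,2', '73,-4', '92,-4', '96,-5', '93,-5', '83,-4', '80,2', '77,4']
```

Request:
{"op": "move_arm", "data": {
  "moves": [
    {"dx": 0, "dy": -0.02, "dz": 0, "spin": -0.02},
    {"dx": 0, "dy": -0.02, "dz": 0, "spin": -0.02},
    {"dx": 0, "dy": -0.02, "dz": 0, "spin": -0.02},
    {"dx": 0, "dy": -0.02, "dz": 0, "spin": -0.02},
    {"dx": 0, "dy": -0.02, "dz": 0, "spin": -0.02},
    {"dx": 0, "dy": -0.02, "dz": 0, "spin": -0.02}
  ],
  "jaw": 1,
  "grip_force": 50
}}

```text
clock: 15.88
tool_pos: [568.3, -207.0, 199.0]
eef_rot: [-3.134, -0.022, -1.611]
ft_force: [-6.6, -4.4, -7.5]
gripper_width: 15.3
grip_force: 50.5
```

```bash
python3 s.py; python3 sc.py sc9 | cut -c1-400
python3 - <<'E'
import cv2
im=cv2.imread("pics/sc9.png")
cv2.imwrite("pics/sc9d.png",cv2.resize(im[120:220,220:320],None,fx=6,fy=6,interpolation=cv2.INTER_CUBIC))
E
```

```text
15.8833 [-0.34   0.41  -0.049  1.097 -0.019 -1.87 ] [ 568.3 -207.   199. ] [-3.134 -0.022 -1.611] [-6.6 -4.4 -7.5]
tool z [ 0.007 -0.022 -1.   ]
radial,tangential tilt 0.014051298841757189 -0.018686054420069386
to grip (units, tool axes) [-0.103  0.005 -0.002] spin 0.002
red [(127, 29), (128, 74), (129, 88), (130, 71), (131, 40), (132, 11), (150, 35), (151, 100), (152, 74), (153, 21)]
gray [(145, 81), (146, 81), (147, 81), (148, 82), (149, 81), (150, 72), (151, 53), (152, 59), (153, 66), (154, 59), (155, 49), (156, 44), (157, 44), (158, 45), (159, 44), (160, 45), (161, 45), (162, 45), (163, 45), (164, 45), (165, 45), (166, 44), (167, 44), (168, 44), (169, 45), (170, 53), (171, 56), (172, 49), (173, 44), (174, 54), (175, 76), (176, 87), (177, 86), (178, 86), (179, 85)]
```

View pics/sc9d.png

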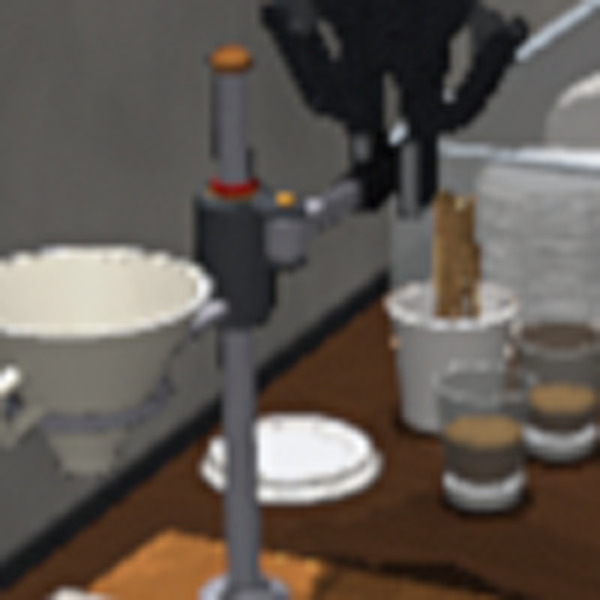

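```bash
python3 -c "
from workcell import job_done
print(job_done())"
```

```text
the job is handed in; nothing more can be done
None
```

I handed the job in at about 16 s of the 48 s, with no verdict reported: the collar is within about 3 mm of the red band's lower edge by camera estimate, the lever is closed against its stop, and the gripper still holds the grip at about 50 N.

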